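# Dish under the batter funnel, funnel indexed over it

## Task

Push the white dish, without lifting it off the green board, along its lane until it sits against its two steel stop pins. Also pull the red spring plunger of the funnel arm, swing the arm to the notch that brings the funnel over the white dish without swinging past it, and let the plunger snap fully home in that notch. Leave the brown jar and the apple ring where they are.

Things in the scene. Friction and masses are not known exactly. Their poses are not given: they have to be found in the camera images.
- stand: Fixed dosing stand: green board, 300 mm along its x, 440 mm along its y (from y = -160 to +280 mm), 12 mm thick, its top 12 mm above the table; in its middle a steel post with a notched index plate (60 mm radius, 88 to 104 mm above the table). Origin: on the table under the post axis. z up. The plunger side of the arm points to -y, the funnel side to +y. The stand's position and yaw vary.
- pivot (a point): Point on the vertical swing axis of the arm, 100 mm above the table. Axes are the stand's.
- swing (a joint): Angle of the funnel arm about the pivot, counter-clockwise seen from above, rad. It starts at 0, locked in the middle notch (play about 0.01). The two other notches are at +0.698 (40 deg: funnel over station_near, loop moved to the stand's +x side) and -0.698 (funnel over station_far, loop moved to the stand's -x side). End stops at +-0.98. The arm turns with little friction (0.08 N m). Top of its hub 132 mm above the table.
- plunger (a joint): How far the spring plunger is pulled outward from the pivot along the arm, m. 0 = fully home in a notch; up to 0.0085 it still locks; about 0.0085 when its pin rides on the rim of the plate between notches; end stop 0.018. The spring pulls it inward with 4.5 N at 0 and 7 N at the stop. The notch mouths are rounded: it falls in when the arm is within about 0.03 rad of a notch.
- loop (a point): Centre of the opening of the red pull loop of the plunger, 139 mm from the pivot axis when home, 100 mm above the table. The loop is a level rectangle of 8 mm round bar, opening 56 mm across the arm by 50 mm along it, with nothing beneath it but the board and table: closed fingers fit in from above and can hook it, or its outer bar can be pinched. Its x axis is across the arm, its -y axis points outward from the pivot (the pulling direction). It moves with plunger and arm.
- spout (a point): Lower end of the steel funnel's spout, 160 mm from the pivot axis, 75 mm above the table. Funnel 68 mm wide at the top, its rim 160 mm above the table.
- dish_center (a point): Centre (half-way up) of the white round straight-sided ceramic dish, 80 mm outer diameter, 38 mm high, open top, about 0.22 kg, standing on the green board in one of two lanes, 50 to 90 mm in the stand's +y direction from that lane's station.
- station_far (a point): Dish station on the stand's +x side: the point on the board's top (12 mm above the table), marked by a white ring, where the dish centre lies when it touches both stop pins. Lane and push direction: straight along the stand's -y. The two pins (12 mm thick, 30 mm high) stand 33 mm to either side and 33 mm towards -y of this point.
- station_near (a point): The same for the station on the stand's -x side.
- jar_center (a point): Centre of the brown glass jar with brass cap, 60 mm diameter, 85 mm high, standing in the other lane. To be left alone.
- ring_center (a point): Centre of a pale apple ring, 66 mm diameter, 10 mm thick, lying flat on the board between the lanes. To be left alone.
There are look-alikes about, which are no part of the job. What is shaped like the part that bears dish_center but pink is not meant.

How it is judged (in metres and radians):
On the way:
1. the plunger is pulled clear of its notch (value of joint plunger above 0.0075 m), for 0.1 s.
At the end, for the whole second after the job is handed in: The plunger is home (within 2.5 mm) in the notch over the white dish (arm within 0.04 rad of +-0.698), and the dish stands upright on the board within 10 mm of that station's centre (value of joint plunger below 0.0025 m and ((value of joint swing between 0.66 and 0.74 rad and horizontal distance between dish_center and station_near below 0.01 m) or (value of joint swing between -0.74 and -0.66 rad and horizontal distance between dish_center and station_far below 0.01 m)) and angle between dish_center's own z axis and vertical below 0.1 rad and height (world z) of dish_center below 0.036 m); the robot touches nothing.
It fails at once if the dish is lifted (more than 15 mm) off the board or tipped (height (world z) of dish_center above 0.046 m or angle between dish_center's own z axis and vertical above 0.35 rad).
It fails at once if the arm is swung past the outer notch (by more than 0.12 rad) (value of joint swing above 0.82 rad or value of joint swing below -0.82 rad).
It fails at once if the brown jar or the apple ring is moved more than 25 mm (distance of any of jar_center, ring_center from where it was at the start of the episode above 0.025 m).
It also fails if it takes over 54 s, if anything falls off the work surface, if the arm or the gripper's body presses on something with over 40 N, if the wrist force passes 120 N, or if a joint passes its speed limit or range.

## Robot

A 7-joint arm with a two-finger parallel gripper is mounted at the origin on the work surface. World frame = base frame: x ahead of the robot, y to its left, z up, the work surface at z = 0. Lengths are in mm, angles in rad, forces in N, time in s.
With the tool pointing down it reaches from about 400 to 850 mm from the base axis. Payload 4.5 kg.
Tool frame: the origin (TCP) lies midway between the tips of the shut fingers; the grasp point (between the pads) lies 19 mm behind it (env.tcp_to_grasp is the distance from the TCP to the grasp point, in mm); z points along the fingers, y is the direction in which the jaws open and shut (so a half turn about z gives the same grasp; the last joint's range is limited). The gripper opens to 85 mm and grips with 20 to 120 N. Pads are 22 mm wide; open, the fingers measure 114 mm over their backs; the gripper's body (76 mm by 85 mm) begins 54 mm behind the grasp point. The pads swing forward as they close: fully open they stand 13 mm farther back than shut.
Start: joints at [-1.069, 0.689, -0.195, 1.565, 0.157, 0.902, -0.215], TCP at [281.814, 557.888, 194.917] pointing down, gripper open.
Joint ranges: [-3.01, 3.01], [-0.46, 2.08], [-1.47, 1.51], [0.13, 2.56], [-1, 4.14], [0.04, 2.09], [-2.66, 2.66]. Speed limits (rad/s): [2.57, 2.57, 3.14, 3.14, 3.14, 3.14, 3.14].

## Interface

Orientations are given as a unit quaternion [x, y, z, w].
In Python, from workcell import env, get_image, camera_model gives the robot as it stands.
- The arm moves only by the tool move_arm, never from a script. Its arguments are lists of equal length, an entry for each row: "travel": the shift along the world's x, y, z each as a share of 300 mm, from -1 to 1, a list of three; "angular": the turn, a rotation vector about the world's x, y, z each as a share of 120 degrees, from -1 to 1, a list of three; "hand": the closure, from 0 (fully open) to 1 (shut). A call has 1 to 12 rows; each row is the pose to reach, as a shift and turn from the pose commanded when the call began; what a row does not reach only later rows make up. A row lasts 1/8 s, in which the tool goes at most 62.5 mm and 10.7 degrees, less where a joint would pass 70% of its speed; a pose out of reach is approached as far as the arm can. A call with a number of a shift or a turn outside -1 to 1 is refused whole. A call with a gripper value outside its range is refused whole. The fingers move at their own pace and stop on an object; the grip force is fixed at half the most. Time passes only in rows, so rows that repeat a pose let the fingers close. It gives the time, the measured TCP pose, the force and the opening at its end, in the units of the state.
- env.get_obs(): the state, without advancing time (a new reading comes with each control period).
- get_image(name): name is "scene" or "side" or "wrist"; returns the picture (400x640x3 uint8, red, green, blue); there is no depth.
- camera_model(name): a dict with "fx", "fy", "cx", "cy" (pixels), "R" (3x3) and "t" (3): a world point X has camera coordinates R X + t. Camera axes: x right, y down, z forward; pixel columns grow to the right and rows downward; lengths in mm; the calibration is good to about 2 mm. A picture is of the moment at which its call begins: read the wrist's pose just before it. camera_model takes no time and is no camera call; for the wrist camera it gives the pose at the moment of the call.
- env.job_done(): hands the job in, once; it reports no verdict.
The state is a dict: "time": time; "qpos": joint angles; "joint_velocities": joint speeds; "joint_efforts": joint torques, N m; "eef_pos": TCP position; "ee_rot": TCP orientation; "force": force on the tool from outside, world axes, zero at the start; "ft_torque": the same for the moment, N m; "gripper_width": finger opening in mm.
Only numpy, scipy, OpenCV 4.12 (cv2) and the standard library are available. Lean on these libraries where they do the work, as an engineer would, in place of code of your own. Each camera call takes 0.05 s, during which the arm holds its last target.

## Working session

There is one attempt and no reset: what is moved stays moved. The work goes in short steps, Python scripts to look and compute and a tool call to move; the robot and the scene stay as the last step left them, time stands still between calls to the robot, and variables do not carry over. Pictures are saved under pics/ and viewed, and the job is handed in when it is done.

Besides the shell and the picture viewer there is one more tool, called after "Call:" as name(argument=value, ...) on one line, values as JSON. move_arm: Moves the arm, as the interface text tells. Its arguments: {"type":"object","properties":{"travel":{"type":"array"},"angular":{"type":"array"},"hand":{"type":"array"}},"required":["travel","angular","hand"]}

```bash
ls; mkdir -p pics; python3 - <<'E'
from workcell import env, get_image, camera_model
import cv2
print(env.get_obs())
for n in ["scene","side","wrist"]:
    m=camera_model(n); print(n,m)
    cv2.imwrite(f"pics/{n}0.png",get_image(n)[:,:,::-1])
E
```

```text
pics
{'time': 0.0, 'qpos': array([-1.06923314,  0.69001381, -0.19450883,  1.56635933,  0.15730789,
        0.9024682 , -0.21505444]), 'joint_velocities': array([ 0.00044356, -0.00045512,  0.00070441,  0.00228856,  0.0010325 ,
       -0.00120969, -0.0027551 ]), 'joint_efforts': array([ 2.66310199e-04, -5.39607525e+01, -1.26682866e+00, -1.58538312e+01,
        8.86923925e-03,  9.64644947e-03,  2.12381430e-06]), 'eef_pos': array([281.53620837, 557.19522371, 194.06127832]), 'ee_rot': array([ 2.31690503e-01,  9.72789108e-01, -9.16384900e-04, -1.47658551e-04]), 'force': array([-0.17467426, -0.58641686,  0.06670051]), 'ft_torque': array([ 0.03571594, -0.00464781,  0.00190057]), 'gripper_width': 84.9200616618111}
scene {'fx': 387.9806641125058, 'fy': 387.9806641125058, 'cx': 320.21117766007126, 'cy': 203.47699540552105, 'R': array([[ 1.26259543e-01,  9.91997012e-01, -6.75879721e-04],
       [ 6.53702656e-01, -8.37144983e-02, -7.52106854e-01],
       [-7.46144333e-01,  9.45188430e-02, -6.59040836e-01]]), 't': array([-110.27140204, -331.85108582, 1241.81348254])}
side {'fx': 373.30811788270785, 'fy': 373.30811788270785, 'cx': 316.32872783621025, 'cy': 202.8660942580416, 'R': array([[ 0.99623334, -0.08662082, -0.00399499],
       [-0.05667915, -0.61562098, -0.78600145],
       [ 0.06562469,  0.78326729, -0.61821174]]), 't': array([-600.40335993,  120.60879097,  854.35705487])}
wrist {'fx': 303.06177471669326, 'fy': 303.06177471669326, 'cx': 322.3883580909136, 'cy': 199.70770385232677, 'R': array([[ 0.45139636,  0.89232205, -0.00163929],
       [ 0.84768348, -0.42823994,  0.31311862],
       [ 0.27870064, -0.1427302 , -0.94971261]]), 't': array([-624.09315842,  -40.20892302,  380.7787347 ])}
```

View pics/scene0.png

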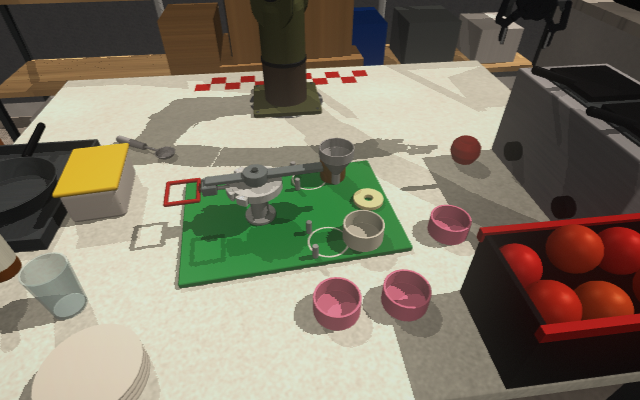

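View pics/side0.png

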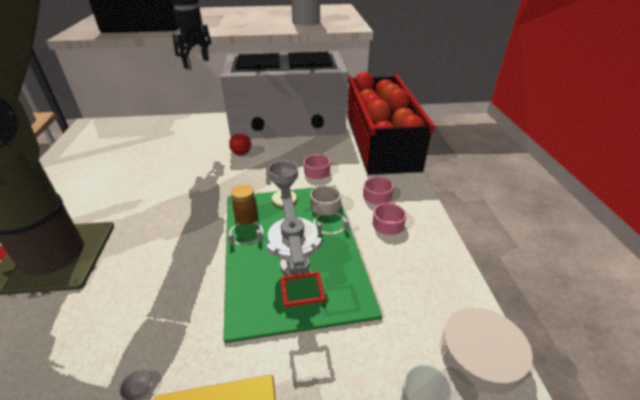

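View pics/wrist0.png

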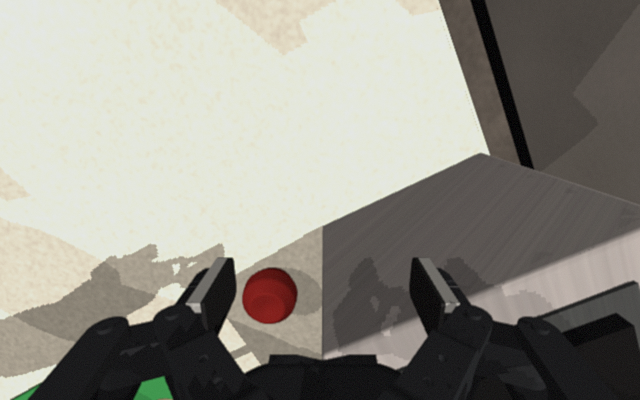

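```bash
cat > h.py <<'E'
import numpy as np, cv2
from workcell import env, get_image, camera_model
def ray(m,u,v,z):
    R=np.array(m['R']);t=np.array(m['t']);C=-R.T@t
    d=R.T@np.array([(u-m['cx'])/m['fx'],(v-m['cy'])/m['fy'],1])
    return C+d*(z-C[2])/d[2]
def proj(m,X):
    p=np.array(m['R'])@np.array(X,float)+np.array(m['t']); return np.array([m['fx']*p[0]/p[2]+m['cx'],m['fy']*p[1]/p[2]+m['cy']])
def S(yaw,o,p):  # stand->world
    c,s=np.cos(yaw),np.sin(yaw); return np.array([o[0]+c*p[0]-s*p[1],o[1]+s*p[0]+c*p[1],p[2]])
E
python3 - <<'E'
import cv2
a=cv2.imread("pics/scene0.png");cv2.imwrite("pics/c1.png",cv2.resize(a[130:300,150:420],None,fx=2.9,fy=2.9,interpolation=cv2.INTER_CUBIC))
a=cv2.imread("pics/side0.png");cv2.imwrite("pics/c2.png",cv2.resize(a[150:340,210:420],None,fx=3,fy=3,interpolation=cv2.INTER_CUBIC))
E
```

```text
(no output)
```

View pics/c1.png

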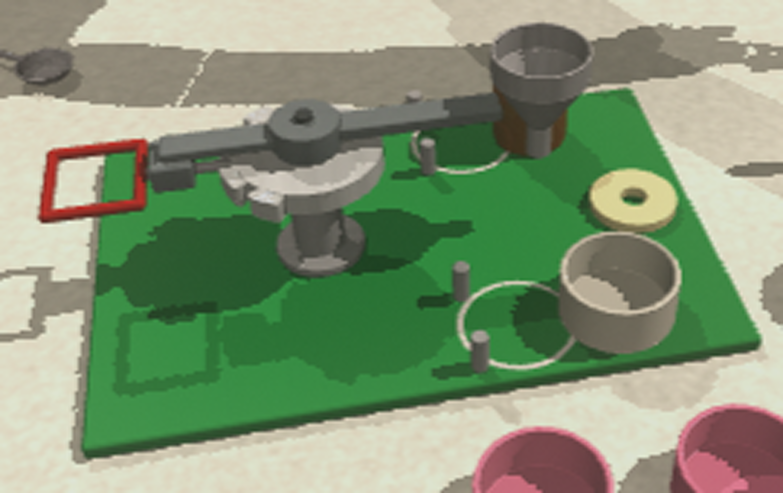

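View pics/c2.png

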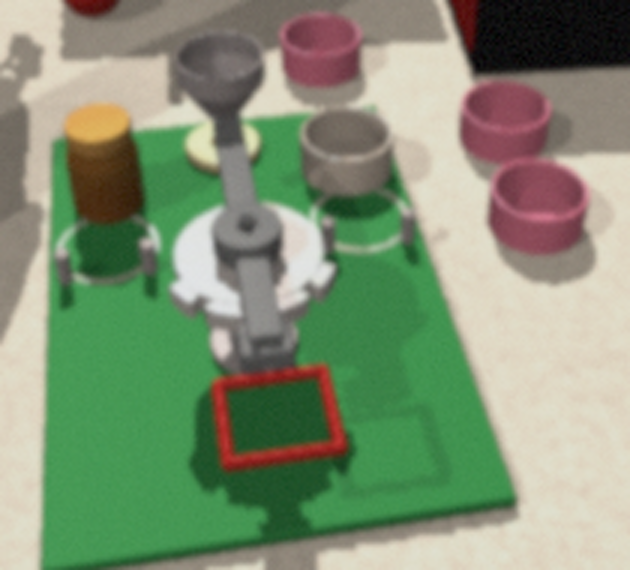

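```bash
python3 - <<'E'
from h import *
from scipy.optimize import least_squares
ms,md=camera_model("scene"),camera_model("side")
L=[("sc",(628,90),(-150,280)),("sc",(760,340),(150,280)),("sc",(86,448),(150,-160)),
("sd",(44,567),(-150,-160)),("sd",(514,498),(150,-160)),("sd",(53,142),(-150,280)),("sd",(376,107),(150,280))]
W=[];P=[]
for c,(u,v),p in L:
    w=ray(ms,u/2.9+150,v/2.9+130,12) if c=="sc" else ray(md,u/3+210,v/3+150,12)
    W.append(w);P.append(p)
f=lambda q: np.concatenate([(S(q[2],q[:2],(*p,12))-w)[:2] for w,p in zip(W,P)])
r=least_squares(f,[600,100,0]);print(r.x);print(r.fun.reshape(-1,2).round(1))
x=r.x
# loop corners center (outer) in both; red mask
for n,m,roi in (("scene",ms,(150,160,210,215)),("side",md,(275,268,335,312))):
    im=cv2.imread(f"pics/{n}0.png").astype(int);b,g,rr=im[...,0],im[...,1],im[...,2]
    mk=((rr>120)&(g<70)&(b<70)).astype(np.uint8); z=np.zeros_like(mk);z[roi[1]:roi[3],roi[0]:roi[2]]=1;mk*=z
    pts=np.argwhere(mk)[:,::-1]
    w=np.array([ray(m,*p,100)[:2] for p in pts],np.float32)
    print(n,len(pts),cv2.minAreaRect(w))
print("loop pred",S(x[2],x[:2],(0,-139,100)))
for n,m,e in (("scene",ms,(620,270)),("side",md,(347,130))):pass
# dish rim ellipses: scene centre crop (620,272), side crop(347,140)
print(ray(ms,620/2.9+150,272/2.9+130,50),ray(md,347/3+210,140/3+150,50))
import math
print("ring stations from scene", ray(ms,518/2.9+150,324/2.9+130,12), ray(md,362/3+210,220/3+150,12))
im=cv2.imread("pics/scene0.png");im2=cv2.imread("pics/side0.png")
a=math.radians(40)
print("pivot",x)
E
```

```text
[ 5.49141912e+02 -8.85349378e+01  8.08975594e-02]
[[-5.8 -0.2]
 [-0.6 -1. ]
 [ 1.4 -7.4]
 [-1.9 -3.7]
 [ 5.1 -1.9]
 [-0.9  8.4]
 [ 2.8  5.8]]
scene 276 ((556.9970092773438, -224.52088928222656), (71.28722381591797, 64.96498107910156), 4.801123142242432)
side 409 ((558.41455078125, -223.58485412597656), (70.5940170288086, 65.05303955078125), 4.831253528594971)
loop pred [ 560.37441148 -227.08034897  100.        ]
[639.253848   113.92750381  50.        ] [635.15397903  99.02812303  50.        ]
ring stations from scene [641.86380055  46.06541246  12.        ] [641.63356631  39.58019177  12.        ]
pivot [ 5.49141912e+02 -8.85349378e+01  8.08975594e-02]
```

```bash
python3 - <<'E'
from h import *
yaw,o=0.083,(546.5,-86)
st=(102.85,122.57)
t=np.linspace(0,2*np.pi,60)
def draw(im,m,pts,c):
    p=np.array([(proj(m,q)+.5)*3 for q in pts]);cv2.polylines(im,[p.astype(np.int32)],True,c,1)
out=[]
for n,(x0,y0,x1,y1) in (("scene",(150,130,415,300)),("side",(210,150,420,340))):
    m=camera_model(n);im=cv2.resize(cv2.imread(f"pics/{n}0.png"),None,fx=3,fy=3)
    draw(im,m,[S(yaw,o,(a,b,12)) for a,b in((-150,-160),(150,-160),(150,280),(-150,280))],(255,255,0))
    draw(im,m,[S(yaw,o,(st[0]+35*np.cos(a),st[1]+35*np.sin(a),12)) for a in t],(255,0,255))
    for sx in(-1,1): draw(im,m,[S(yaw,o,(st[0]+sx*33,st[1]-33,z)) for z in(12,42)],(0,0,255))
    draw(im,m,[S(yaw,o,(st[0]+40*np.cos(a),st[1]+62+40*np.sin(a),50)) for a in t],(255,0,0))
    draw(im,m,[S(yaw,o,(60*np.cos(a),60*np.sin(a),104)) for a in t],(0,255,255))
    draw(im,m,[S(yaw,o,(a,b,100)) for a,b in((-28,-164),(28,-164),(28,-114),(-28,-114))],(0,255,255))
    cv2.imwrite(f"pics/o_{n}.png",im[y0*3:y1*3,x0*3:x1*3])
E
```

```text
(no output)
```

View pics/o_scene.png

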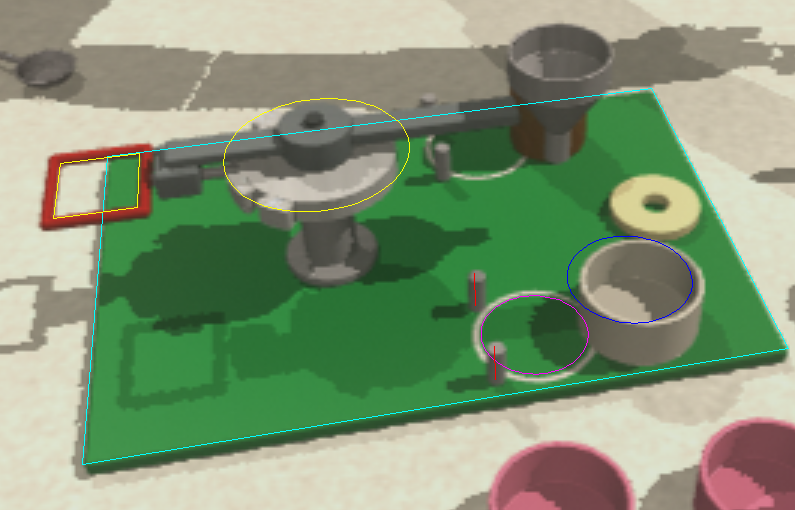

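View pics/o_side.png

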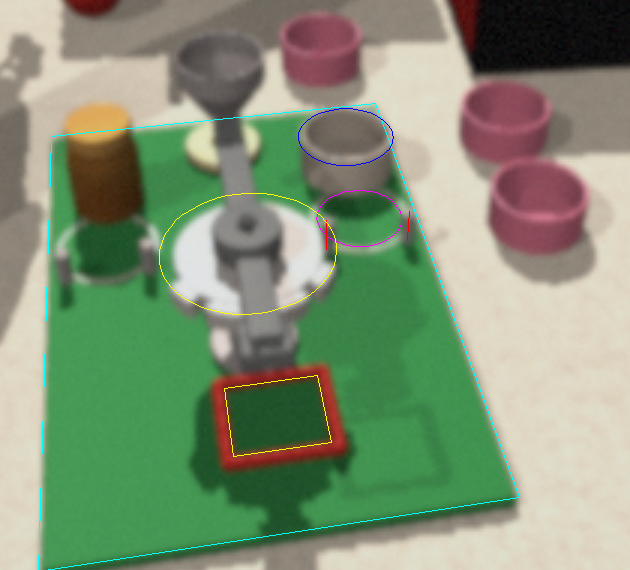

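Call:
move_arm(travel=[[0.97,-1,0],[0.97,-1,0],[0.97,-1,0],[0.97,-1,0],[0.97,-1,0],[0.97,-1,0],[0.97,-1,0],[0.97,-1,0],[0.97,-1,0],[0.97,-1,0]], angular=[[0,0,-0.487],[0,0,-0.487],[0,0,-0.487],[0,0,-0.487],[0,0,-0.487],[0,0,-0.487],[0,0,-0.487],[0,0,-0.487],[0,0,-0.487],[0,0,-0.487]], hand=[0.47,0.47,0.47,0.47,0.47,0.47,0.47,0.47,0.47,0.47])

```text
time: 1.4
eef_pos: [571.5, 259.8, 194.7]
ee_rot: [0.676, 0.737, -0.0, -0.001]
force: [0.4, -0.2, -0.0]
gripper_width: 45.4
```

Call:
move_arm(travel=[[0.185,-0.2,-0.2],[0.185,-0.2,-0.2],[0.185,-0.2,-0.2],[0.185,-0.2,-0.2]], angular=[[0,0,0],[0,0,0],[0,0,0],[0,0,0]], hand=[0.47,0.47,0.47,0.47])

```text
time: 1.9
eef_pos: [627.5, 200.2, 135.2]
ee_rot: [0.676, 0.737, 0.001, -0.001]
force: [0.6, 0.3, 0.1]
gripper_width: 45.5
```

```bash
python3 - <<'E'
from h import *
o=env.get_obs();print(o['eef_pos'],o['time']);print({k:np.array(v).round(4).tolist() for k,v in camera_model('wrist').items()})
np.save('wm1.npy',camera_model('wrist'),allow_pickle=True)
cv2.imwrite("pics/w1.png",get_image("wrist")[:,:,::-1])
E
```

```text
[627.48809132 200.21458879 135.20203038] 1.9
{'fx': 303.0618, 'fy': 303.0618, 'cx': 322.3884, 'cy': 199.7077, 'R': [[0.9964, 0.0846, -0.0005], [0.0806, -0.9468, 0.3115], [0.0259, -0.3104, -0.9503]], 't': [-641.8713, 117.4549, 369.6748]}
```

View pics/w1.png

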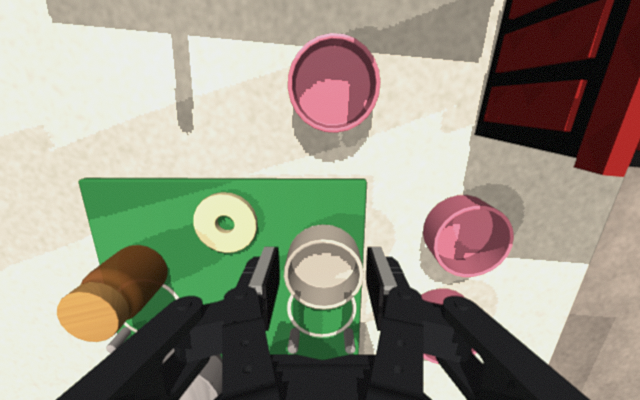

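```bash
python3 - <<'E'
from h import *
m=camera_model('wrist')
yaw,o=0.083,(546.5,-86)
c,s=np.cos(yaw),np.sin(yaw)
for n,u,v,z in (("dishrim",324,273,50),("dishL",285,273,50),("dishR",362,273,50),("station ring",321,311,12),("cornerNE",366,179,12),("NW",80,179,12),("applering",225,222,22),("pink near edge",333,131,38)):
    w=ray(m,u,v,z);d=w[:2]-o;print(n,w.round(1),(c*d[0]+s*d[1]).round(1),(-s*d[0]+c*d[1]).round(1))
E
```

```text
dishrim [636.1 117.7  50. ] 106.2 195.6
dishL [597.3 114.4  50. ] 67.2 195.5
dishR [673.9 120.9  50. ] 144.1 195.6
station ring [639.3  42.3  12. ] 103.1 120.2
cornerNE [671.8 208.   12. ] 149.2 282.6
NW [378.7 183.   12. ] -144.9 281.9
applering [529.7 152.1  22. ] 3.0 238.7
pink near edge [632.2 255.6  38. ] 113.7 333.4
```

Call:
move_arm(travel=[[0,0,-0.2],[0,0,-0.365],[0,0,-0.365],[0,0,-0.365]], angular=[[0,0,0],[0,0,0],[0,0,0],[0,0,0]], hand=[0.47,0.47,0.47,0.47])

```text
time: 2.45
eef_pos: [629.7, 199.5, 27.8]
ee_rot: [0.677, 0.736, 0.002, 0.001]
force: [0.2, -0.1, 1.0]
gripper_width: 45.3
```

Call:
move_arm(travel=[[0.005,-0.06,0],[0.008,-0.1,0],[0.01,-0.13,0],[0.012,-0.16,0],[0.014,-0.19,0],[0.016,-0.22,0],[0.018,-0.25,0],[0.02,-0.28,0],[0.022,-0.3,0],[0.023,-0.32,0],[0.023,-0.33,0],[0.023,-0.33,0]], angular=[[0,0,0],[0,0,0],[0,0,0],[0,0,0],[0,0,0],[0,0,0],[0,0,0],[0,0,0],[0,0,0],[0,0,0],[0,0,0],[0,0,0]], hand=[0.47,0.47,0.47,0.47,0.47,0.47,0.47,0.47,0.47,0.47,0.47,0.47])

```text
time: 3.95
eef_pos: [635.2, 98.7, 25.4]
ee_rot: [0.677, 0.736, 0.0, 0.0]
force: [1.1, 0.3, 0.4]
gripper_width: 45.5
```

```bash
python3 - <<'E'
from h import *
for n in("scene","wrist"):cv2.imwrite(f"pics/{n}2.png",get_image(n)[:,:,::-1])
a=cv2.imread("pics/scene2.png");cv2.imwrite("pics/c3.png",cv2.resize(a[130:300,200:430],None,fx=3,fy=3))
E
```

```text
(no output)
```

View pics/c3.png

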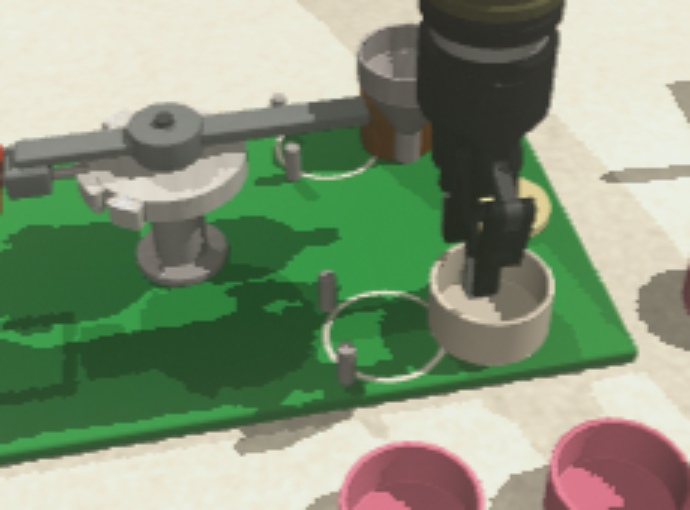

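View pics/wrist2.png

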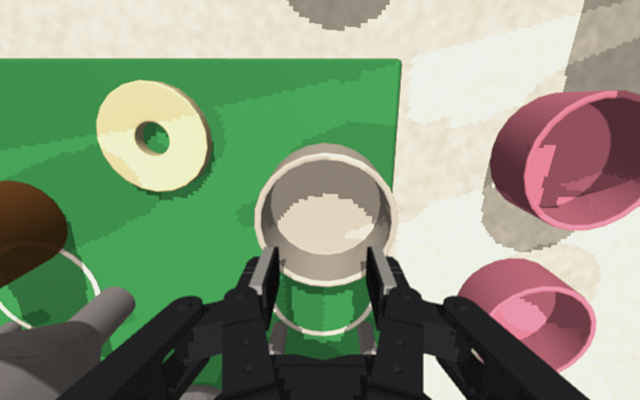

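```bash
python3 - <<'E'
from h import *
m=camera_model('wrist');ms=camera_model('scene')
yaw,o=0.083,(546.5,-86)
c,s=np.cos(yaw),np.sin(yaw)
print(env.get_obs()['eef_pos'],m['t'],-np.array(m['R']).T@m['t'])
for n,u,v,z in (("rim",326,214,50),("L",257,214,50),("R",397,214,50),("NE",401,60,12)):
    w=ray(m,u,v,z);d=w[:2]-o;print(n,w.round(1),(c*d[0]+s*d[1]).round(1),(-s*d[0]+c*d[1]).round(1))
p=env.get_obs()['eef_pos']
for dx in(-22,0,22):
  for z in (25,35,60): q=p+np.array([dx,0,0]);q[2]=z;print(dx,z,(proj(ms,q)-[200,130])*3,proj(m,q))
E
```

```text
[635.20351618  99.34749629  25.43925032] [-640.95362546   56.70408581  234.09435822] [628.27237159 179.69259987 204.50297928]
rim [635.1 121.   50. ] 105.5 198.9
L [597.6 117.9  50. ] 67.8 198.9
R [673.7 124.2  50. ] 144.2 198.9
NE [671.9 205.4  12. ] 149.1 280.0
-22 25 [459.00822167 283.15499728] [288.78960954 228.78984425]
-22 35 [459.8393447  272.33132458] [287.06775621 235.38303385]
-22 60 [461.98070637 244.44448107] [281.87926881 255.25039445]
0 25 [465.38058709 306.51121751] [322.83575292 231.38590491]
0 35 [466.2854846  295.65605984] [322.85568187 238.09147589]
0 60 [468.61846358 267.66962594] [322.91569845 258.28549018]
22 25 [472.03400908 330.8975763 ] [356.68561269 233.9669987 ]
22 35 [473.01847467 320.0187347 ] [358.42679024 240.78350914]
22 60 [475.55834492 291.95188645] [363.66730414 261.29952005]
```

```bash
python3 - <<'E'
from h import *
a=get_image("side")[:,:,::-1];cv2.imwrite("pics/c4.png",cv2.resize(a[100:280,220:420],None,fx=4,fy=4)[:600]) if 0 else cv2.imwrite("pics/c4.png",cv2.resize(a[100:280,220:420],None,fx=3.2,fy=3.2,interpolation=cv2.INTER_CUBIC))
a=get_image("scene")[:,:,::-1];cv2.imwrite("pics/c5.png",cv2.resize(a[170:260,330:400],None,fx=6,fy=6,interpolation=cv2.INTER_CUBIC))
E
```

```text
(no output)
```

View pics/c4.png

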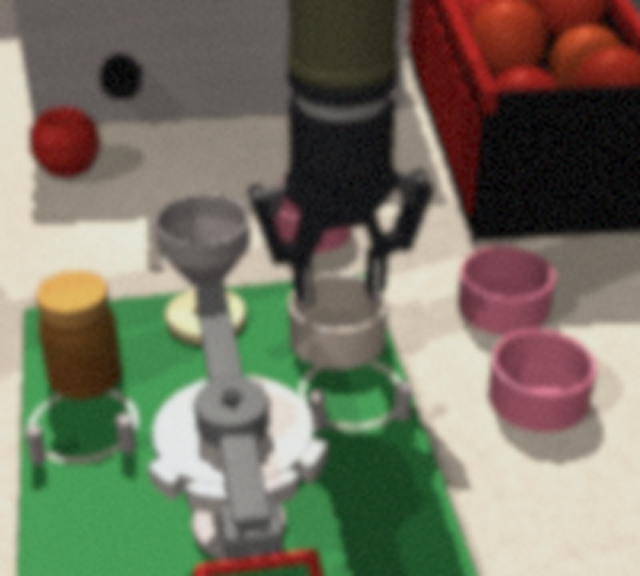

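View pics/c5.png

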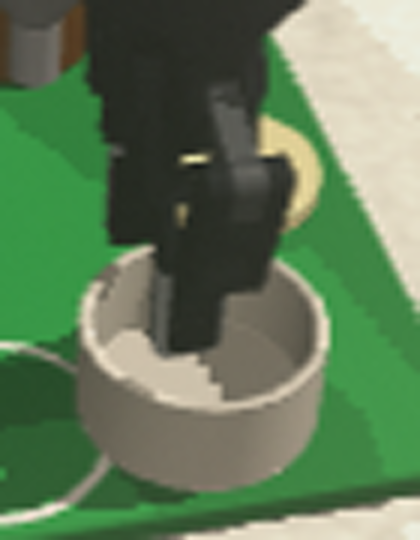

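Call:
move_arm(travel=[[0,0,0.2],[0,0,0.2],[-0.028,0.17,0.2],[-0.028,0.333,0.2],[-0.028,0.333,0.2],[-0.028,0.333,0.2],[-0.028,0.333,0.2],[-0.028,0.333,0.2]], angular=[[0,0,0],[0,0,0],[0,0,0],[0,0,0],[0,0,0],[0,0,0],[0,0,0],[0,0,0]], hand=[0.47,0.47,1,1,1,1,1,1])

```text
time: 5.15
eef_pos: [627.0, 197.2, 85.4]
ee_rot: [0.678, 0.735, -0.0, 0.0]
force: [-0.6, -0.2, 0.7]
gripper_width: 0.2
```

```bash
python3 - <<'E'
from h import *
o=env.get_obs();p=o['eef_pos'];print(p,o['gripper_width'])
t=[]
for n in("scene","side","wrist"):
    m=camera_model(n);a=get_image(n)[:,:,::-1].copy();u,v=proj(m,p);print(n,u,v)
    x0,y0=max(0,int(u)-50),max(0,int(v)-60);c=a[y0:y0+120,x0:x0+100]
    c=cv2.resize(c,(400,480),interpolation=cv2.INTER_CUBIC);cv2.circle(c,(int((u-x0+.5)*4),int((v-y0+.5)*4)),4,(255,0,255),1);t.append(c[:,:266+0] if 0 else cv2.resize(c,(266,319)))
cv2.imwrite("pics/c6.png",np.hstack(t))
E
```

```text
[627.0451668  197.21350136  85.35040306] 0.1642208526133164
scene 406.8747719476125 202.07951181040858
side 318.8953464537319 164.14845574854715
wrist 322.796385330694 232.49270426823713
```

View pics/c6.png

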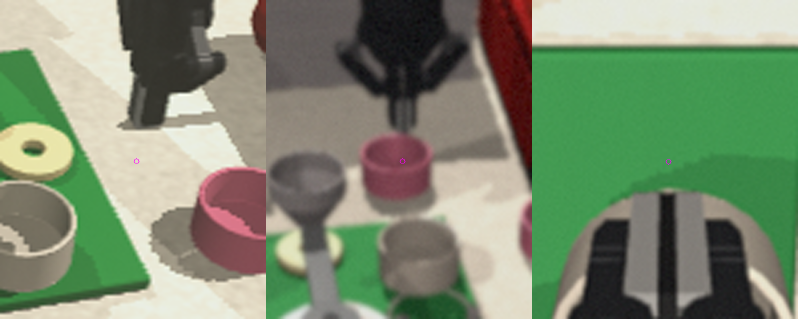

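```bash
python3 - <<'E'
from h import *
from scipy.optimize import least_squares
ob=[(camera_model("scene"),(411.0,189)),(camera_model("side"),(319.3,153)),(camera_model("wrist"),(272.5+136/2.66,172.5+190/2.66))]
for sub in (ob[:2],ob):
    r=least_squares(lambda X:np.concatenate([proj(m,X)-p for m,p in sub]),[627,197,100]);print(r.x,r.fun.round(1))
E
```

```text
[628.33505996 199.70292702 118.09584353] [ 0. -0.  0.  0.]
[626.82968567 203.66712666 114.561276  ] [ 1.5  0.8 -0.7  0.4 -0.2  0.4]
```

Call:
move_arm(travel=[[0,0.01,-0.1],[0,0.01,-0.2],[0,0.01,-0.283],[0,0.01,-0.283],[0,0.01,-0.283]], angular=[[0,0,0],[0,0,0],[0,0,0],[0,0,0],[0,0,0]], hand=[0.47,0.47,0.47,0.47,0.47])

```text
time: 5.92
eef_pos: [627.7, 201.9, 1.5]
ee_rot: [0.677, 0.736, 0.001, 0.0]
force: [-0.6, 0.6, 0.9]
gripper_width: 45.0
```

```bash
python3 - <<'E'
from h import *
print(env.tcp_to_grasp)
o=env.get_obs();p=o['eef_pos'];print(p,o['gripper_width'],o['force'])
t=[]
for n in("scene","side","wrist"):
    m=camera_model(n);a=get_image(n)[:,:,::-1].copy();u,v=proj(m,p);print(n,u,v)
    x0,y0=max(0,int(u)-50),max(0,int(v)-60);c=a[y0:y0+120,x0:x0+100]
    t.append(cv2.resize(c,(266,319)))
cv2.imwrite("pics/c7.png",np.hstack(t))
E
```

```text
18.700000000000003
[627.66930526 201.8958785    1.49664664] 44.9663354667034 [-0.63440242  0.64898307  0.9409306 ]
scene 403.17002813793465 233.09626073229833
side 318.95537335238635 188.5279910445728
wrist 322.26720192595576 231.53351533286602
```

View pics/c7.png

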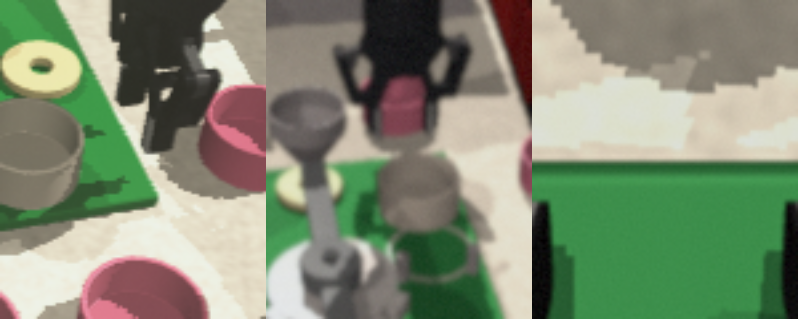

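Call:
move_arm(travel=[[0,0,-0.032],[0.003,-0.06,-0.032],[0.006,-0.1,-0.032],[0.009,-0.14,-0.032],[0.011,-0.17,-0.032],[0.013,-0.2,-0.032],[0.015,-0.23,-0.032],[0.017,-0.26,-0.032],[0.019,-0.29,-0.032],[0.021,-0.32,-0.032],[0.022,-0.34,-0.032],[0.022,-0.34,-0.032]], angular=[[0,0,0],[0,0,0],[0,0,0],[0,0,0],[0,0,0],[0,0,0],[0,0,0],[0,0,0],[0,0,0],[0,0,0],[0,0,0],[0,0,0]], hand=[0.47,0.47,0.47,0.47,0.47,0.47,0.47,0.47,0.47,0.47,0.47,0.47])

```text
time: 7.58
eef_pos: [633.4, 98.3, -9.2]
ee_rot: [0.678, 0.735, -0.001, 0.0]
force: [-0.2, -0.4, 0.5]
gripper_width: 45.4
```

```bash
python3 - <<'E'
from h import *
o=env.get_obs();p=o['eef_pos'];print(p,o['gripper_width'],o['force'])
a=get_image("scene")[:,:,::-1];b=get_image("wrist")[:,:,::-1]
cv2.imwrite("pics/c8.png",np.hstack([cv2.resize(a[150:280,280:410],(390,390)),cv2.resize(b[100:360,190:450],(390,390))]))
E
```

```text
[633.40560657  98.25828729  -9.15157269] 45.36406871710055 [-0.19757029 -0.38234703  0.45132738]
```

View pics/c8.png

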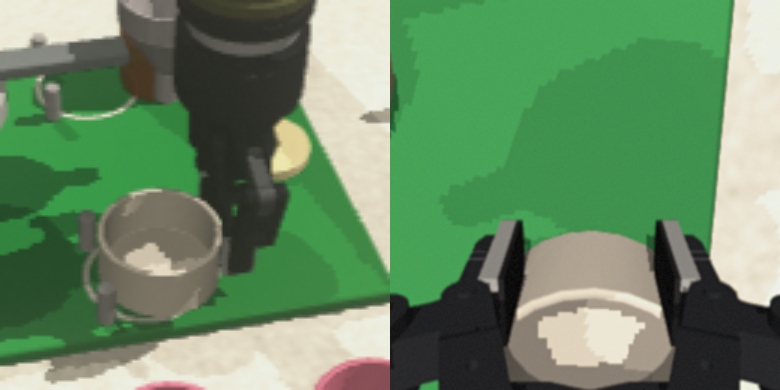

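Call:
move_arm(travel=[[0.001,-0.01,0],[0.002,-0.02,0],[0.002,-0.028,0],[0.002,-0.034,0],[0.003,-0.034,0]], angular=[[0,0,0],[0,0,0],[0,0,0],[0,0,0],[0,0,0]], hand=[0.47,0.47,0.47,0.47,0.47])

```text
time: 8.3
eef_pos: [634.2, 90.0, -9.1]
ee_rot: [0.677, 0.736, 0.0, -0.0]
force: [-0.8, 2.4, -0.6]
gripper_width: 45.4
```

```bash
python3 - <<'E'
from h import *
o=env.get_obs();p=o['eef_pos'];print(p,o['gripper_width'],o['force'])
a=get_image("scene")[:,:,::-1]
cv2.imwrite("pics/c9.png",cv2.resize(a[180:260,290:390],(800,640))[:600])
E
```

```text
[634.17763211  89.98559264  -9.12644206] 45.381280728700006 [-0.75884848  2.36321042 -0.5639869 ]
```

View pics/c9.png

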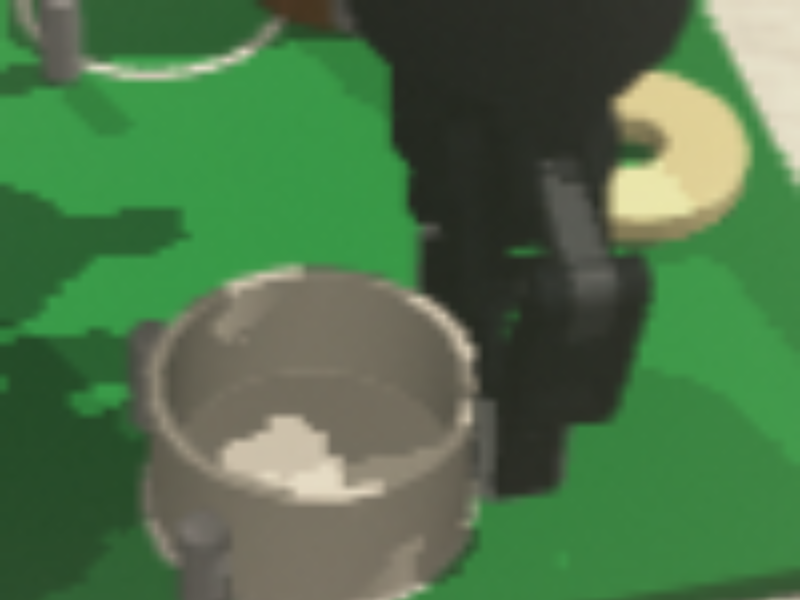

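Call:
move_arm(travel=[[0.0003,-0.004,0],[0.0007,-0.008,0],[0.001,-0.012,0],[0.001,-0.012,0]], angular=[[0,0,0],[0,0,0],[0,0,0],[0,0,0]], hand=[0.47,0.47,0.47,0.47])

```text
time: 8.85
eef_pos: [634.6, 89.8, -8.9]
ee_rot: [0.677, 0.736, 0.002, -0.001]
force: [-0.5, 7.2, 0.9]
gripper_width: 45.6
```

Call:
move_arm(travel=[[-0.005,0.06,0],[-0.01,0.12,0],[-0.015,0.18,0.1],[-0.015,0.2,0.3],[-0.015,0.2,0.5],[-0.015,0.2,0.7],[-0.015,0.2,0.7]], angular=[[0,0,0],[0,0,0],[0,0,0],[0,0,0],[0,0,0],[0,0,0],[0,0,0]], hand=[0.47,0.47,0.47,0.47,0.7,1,1])

```text
time: 9.72
eef_pos: [633.9, 147.4, 206.8]
ee_rot: [0.677, 0.736, 0.005, 0.003]
force: [0.6, 1.1, -0.6]
gripper_width: -0.1
```

```bash
python3 - <<'E'
from h import *
o=env.get_obs();print(o['eef_pos'])
yaw,o=0.083,(546.5,-86);st=(102.85,122.57)
t=np.linspace(0,2*np.pi,60);k=[]
for n,(x0,y0) in (("scene",(290,170)),("side",(270,170))):
    m=camera_model(n);im=cv2.resize(get_image(n)[:,:,::-1],None,fx=4,fy=4,interpolation=cv2.INTER_CUBIC)
    p=np.array([(proj(m,S(yaw,o,(st[0]+40*np.cos(a),st[1]+40*np.sin(a),50)))+.5)*4 for a in t]);cv2.polylines(im,[p.astype(np.int32)],True,(255,0,0),1)
    k.append(im[y0*4:(y0+100)*4,x0*4:(x0+100)*4])
cv2.imwrite("pics/c10.png",np.hstack(k))
E
```

```text
[633.92712248 147.37025361 206.80818322]
```

View pics/c10.png

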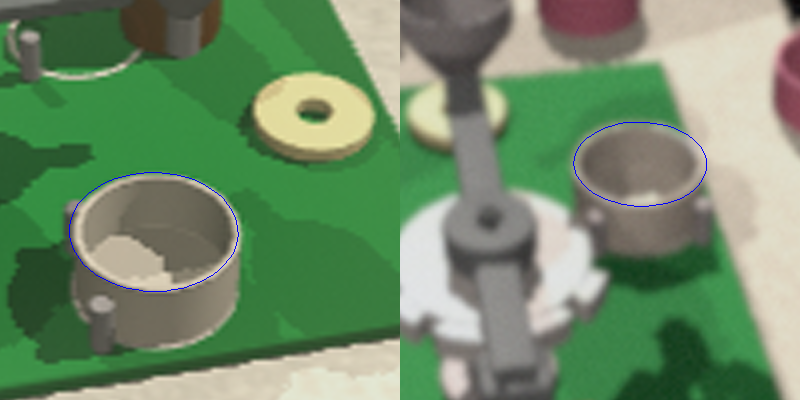

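Call:
move_arm(travel=[[-0.25,-1,0],[-0.25,-1,0],[-0.25,-1,0],[-0.25,-1,0],[-0.25,-1,0],[-0.25,-1,0],[-0.25,-1,0]], angular=[[0,0,0],[0,0,0],[0,0,0],[0,0,0],[0,0,0],[0,0,0],[0,0,0]], hand=[1,1,1,1,1,1,1])

```text
time: 10.7
eef_pos: [554.2, -153.0, 199.4]
ee_rot: [0.677, 0.736, -0.0, -0.002]
force: [-0.6, 0.5, -0.4]
gripper_width: -0.1
```

Call:
move_arm(travel=[[-0.005,-0.24,0],[-0.005,-0.24,-0.2],[-0.005,-0.24,-0.35],[-0.005,-0.24,-0.35],[-0.005,-0.24,-0.35]], angular=[[0,0,0],[0,0,0],[0,0,0],[0,0,0],[0,0,0]], hand=[1,1,1,1,1])

```text
time: 11.32
eef_pos: [555.2, -224.7, 97.0]
ee_rot: [0.676, 0.737, 0.001, 0.001]
force: [0.3, 0.6, -0.6]
gripper_width: -0.2
```

```bash
cat > look.py <<'E'
from h import *
import sys
o=env.get_obs();p=o['eef_pos'].copy();print(p.round(1),o['force'].round(1),o['time']);p[2]+=31
k=[]
for n in("scene","side","wrist"):
    m=camera_model(n);im=get_image(n)[:,:,::-1];u,v=proj(m,p);s=50 if n!="wrist" else 100
    x0=int(np.clip(u-s,0,640-2*s));y0=int(np.clip(v-s,0,400-2*s));f=400/(2*s)*0.66
    im=cv2.resize(im[y0:y0+2*s,x0:x0+2*s],(265,265),interpolation=cv2.INTER_CUBIC)
    cv2.circle(im,(int((u-x0)*265/2/s),int((v-y0)*265/2/s)),3,(255,0,255),1);k.append(im);print(n,x0,y0,265/2/s)
cv2.imwrite(sys.argv[1],cv2.resize(np.hstack(k),(795,265)))
E
python3 look.py pics/l1.png
```

```text
[ 555.2 -224.7   97. ] [ 0.3  0.6 -0.6] 11.325
scene 128 128 2.65
side 249 227 2.65
wrist 222 152 1.325
```

View pics/l1.png

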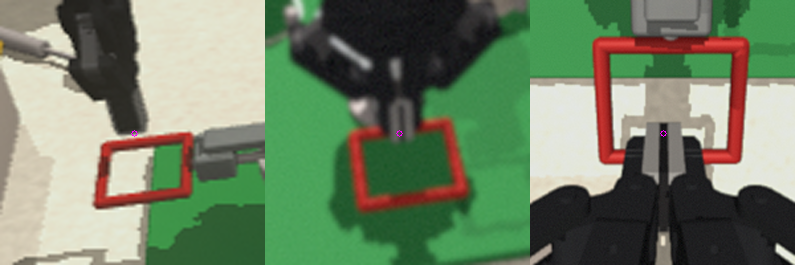

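Call:
move_arm(travel=[[0.008,0.003,-0.05],[0.008,0.003,-0.1],[0.008,0.003,-0.15],[0.008,0.003,-0.15]], angular=[[0,0,0],[0,0,0],[0,0,0],[0,0,0]], hand=[1,1,1,1])

```text
time: 11.98
eef_pos: [554.5, -224.6, 49.0]
ee_rot: [0.677, 0.736, -0.001, -0.002]
force: [-0.2, -0.4, -0.2]
gripper_width: -0.2
```

```bash
python3 look.py pics/l2.png
```

```text
[ 554.5 -224.6   49. ] [-0.2 -0.4 -0.2] 11.975
scene 134 147 2.65
side 250 245 2.65
wrist 220 152 1.325
```

View pics/l2.png

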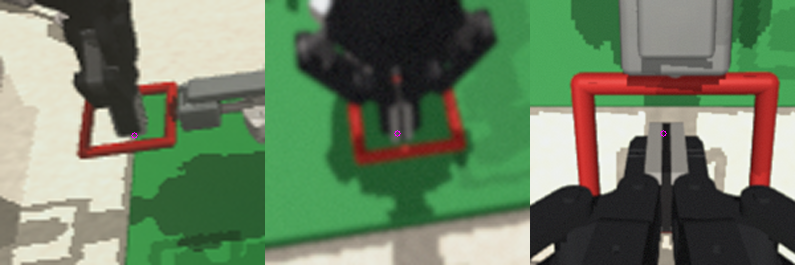

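Call:
move_arm(travel=[[0.002,-0.02,0.007],[0.003,-0.04,0.007],[0.005,-0.055,0.007],[0.005,-0.055,0.007]], angular=[[0,0,0],[0,0,0],[0,0,0],[0,0,0]], hand=[1,1,1,1])

```text
time: 12.62
eef_pos: [557.6, -240.5, 53.3]
ee_rot: [0.677, 0.736, 0.001, -0.001]
force: [-0.2, 5.4, 3.5]
gripper_width: 0.1
```

```bash
python3 look.py pics/l3.png
```

```text
[ 557.6 -240.5   53.3] [-0.2  5.4  3.5] 12.625
scene 125 147 2.65
side 252 250 2.65
wrist 222 155 1.325
```

View pics/l3.png

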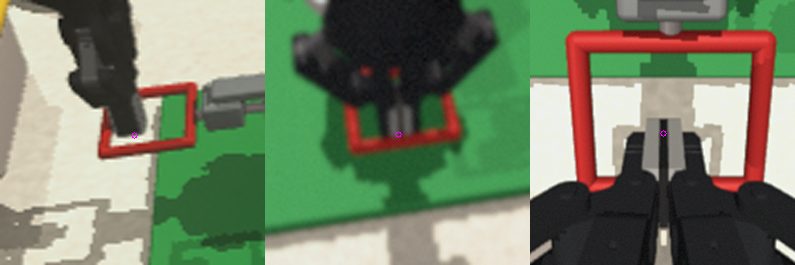

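Call:
move_arm(travel=[[0.001,-0.008,0],[0.002,-0.018,0],[0.002,-0.018,0]], angular=[[0,0,0],[0,0,0],[0,0,0]], hand=[1,1,1])

```text
time: 13.15
eef_pos: [558.2, -246.1, 53.0]
ee_rot: [0.677, 0.736, 0.0, -0.0]
force: [-0.5, 5.3, 3.9]
gripper_width: 0.0
```

```bash
cat > loop.py <<'E'
from h import *
o=env.get_obs();print(o['eef_pos'].round(1),o['force'].round(1),o['time'])
m=camera_model("scene");im=get_image("scene").astype(int);r,g,b=im[...,0],im[...,1],im[...,2]
mk=((r>110)&(g<75)&(b<75)); mk[:,:110]=0;mk[:,260:]=0;mk[:150]=0;mk[:]&=True;mk[260:]=0
cv2.imwrite("pics/mk.png",mk*255)
pts=np.argwhere(mk)[:,::-1];w=np.array([ray(m,*p,100)[:2] for p in pts],np.float32)
yaw,oo=0.083,np.array((546.5,-86))
c,(a,bb),t=cv2.minAreaRect(w);print(len(w),c,a,bb,t)
d=np.array(c)-oo;d=np.array([np.cos(yaw)*d[0]+np.sin(yaw)*d[1],-np.sin(yaw)*d[0]+np.cos(yaw)*d[1]])
print("stand",d.round(1),"r",np.hypot(*d).round(1),"swing",np.arctan2(d[0],-d[1]).round(3))
E
python3 loop.py
```

```text
[ 558.2 -246.1   53. ] [-0.5  5.3  3.9] 13.15
259 (558.2498168945312, -232.73385620117188) 72.31986236572266 65.179931640625 5.070071697235107
stand [  -0.5 -147.2] r 147.2 swing -0.003[ WARN:0@1.973] global loadsave.cpp:1063 imwrite_ Unsupported depth image for selected encoder is fallbacked to CV_8U.
```

```bash
python3 - <<'E'
from h import *
o=env.get_obs();print(o['qpos'].round(2))
p=o['eef_pos'][:2];v=p-np.array([546.5,-86]);u=v/np.hypot(*v)
for f in np.linspace(0,0.60,12):
    w=u*(np.hypot(*v)+4);c,s=np.cos(-f),np.sin(-f)
    q=np.array([c*w[0]-s*w[1],s*w[0]+c*w[1]])-v
    print(round(f,3),(q/300).round(3),round(-np.degrees(f)/120,3))
E
```

```text
[ 0.35  0.86 -0.03  1.73  0.04  0.56  0.39]
0.0 [ 0.001 -0.013] -0.0
0.055 [-0.029 -0.015] -0.026
0.109 [-0.059 -0.014] -0.052
0.164 [-0.089 -0.012] -0.078
0.218 [-0.118 -0.009] -0.104
0.273 [-0.148 -0.004] -0.13
0.327 [-0.177  0.003] -0.156
0.382 [-0.205  0.011] -0.182
0.436 [-0.234  0.021] -0.208
0.491 [-0.261  0.033] -0.234
0.545 [-0.288  0.045] -0.26
0.6 [-0.314  0.06 ] -0.286
```

Call:
move_arm(travel=[[0.001,-0.013,0],[0.001,-0.013,0],[-0.029,-0.015,0],[-0.059,-0.014,0],[-0.089,-0.012,0],[-0.118,-0.009,0],[-0.148,-0.004,0],[-0.148,-0.004,0]], angular=[[0,0,0],[0,0,0],[0,0,-0.026],[0,0,-0.052],[0,0,-0.078],[0,0,-0.104],[0,0,-0.13],[0,0,-0.13]], hand=[1,1,1,1,1,1,1,1])

```text
time: 14.2
eef_pos: [513.6, -246.7, 53.0]
ee_rot: [0.77, 0.637, 0.0, -0.001]
force: [1.7, 6.7, 3.0]
gripper_width: 0.2
```

```bash
python3 loop.py 2>/dev/null; python3 look.py pics/l4.png
```

```text
[ 513.6 -246.7   53. ] [1.7 6.7 3. ] 14.2
227 (518.6566772460938, -233.71778869628906) 66.27452850341797 74.52714538574219 79.1412582397461
stand [ -40.  -144.9] r 150.3 swing -0.269
[ 514.1 -246.7   53. ] [0.6 6.7 2.6] 14.25
scene 125 134 2.65
side 227 255 2.65
wrist 222 154 1.325
```

View pics/l4.png

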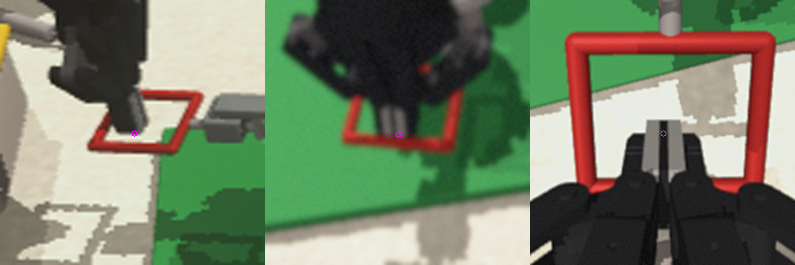

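```bash
python3 - <<'E'
from h import *
v0=np.array([558.2,-246.1])-np.array([546.5,-86]);u=v0/np.hypot(*v0);w=u*(np.hypot(*v0)+4)
def q(f,dr=0):
    c,s=np.cos(-f),np.sin(-f);x=w+u*dr;return np.array([c*x[0]-s*x[1],s*x[0]+c*x[1]])
for f in [.327,.382,.436,.491,.545,.6,.64,.67,.7]:
    print(f,((q(f)-q(.273))/300).round(3),round(-np.degrees(f-.273)/120,3))
E
```

```text
0.327 [-0.029  0.007] -0.026
0.382 [-0.058  0.015] -0.052
0.436 [-0.086  0.025] -0.078
0.491 [-0.114  0.036] -0.104
0.545 [-0.14   0.049] -0.13
0.6 [-0.167  0.063] -0.156
0.64 [-0.186  0.075] -0.175
0.67 [-0.199  0.084] -0.19
0.7 [-0.213  0.093] -0.204
```

Call:
move_arm(travel=[[-0.029,0.007,0],[-0.058,0.015,0],[-0.086,0.025,0],[-0.114,0.036,0],[-0.14,0.049,0],[-0.167,0.063,0],[-0.186,0.075,0],[-0.186,0.075,0]], angular=[[0,0,-0.026],[0,0,-0.052],[0,0,-0.078],[0,0,-0.104],[0,0,-0.13],[0,0,-0.156],[0,0,-0.175],[0,0,-0.175]], hand=[1,1,1,1,1,1,1,1])

```text
time: 15.4
eef_pos: [459.3, -224.6, 53.1]
ee_rot: [0.873, 0.487, 0.001, 0.0]
force: [1.7, 6.5, 1.5]
gripper_width: 0.0
```

```bash
python3 loop.py 2>/dev/null; python3 look.py pics/l5.png
```

```text
[ 459.3 -224.6   53.1] [1.7 6.5 1.5] 15.4
192 (468.79180908203125, -214.18801879882812) 67.86569213867188 74.01680755615234 58.254295349121094
stand [ -88.1 -121.3] r 149.9 swing -0.628
[ 459.5 -224.8   53.1] [3.1 6.3 1. ] 15.45
scene 140 117 2.65
side 196 247 2.65
wrist 222 154 1.325
```

View pics/l5.png

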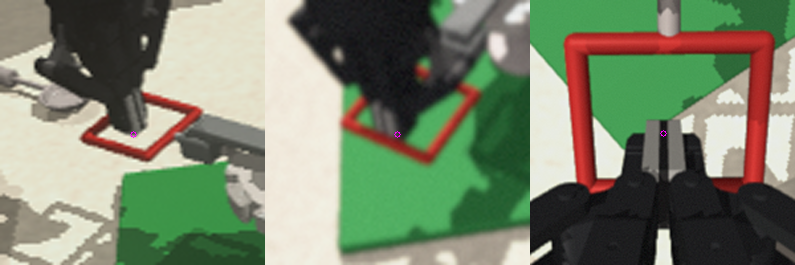

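Call:
move_arm(travel=[[-0.014,0.009,0],[-0.027,0.018,0],[-0.027,0.018,0],[-0.021,0.026,0],[-0.013,0.038,0],[-0.003,0.051,0],[0.004,0.061,0],[0.004,0.061,0]], angular=[[0,0,-0.015],[0,0,-0.029],[0,0,-0.029],[0,0,-0.029],[0,0,-0.029],[0,0,-0.029],[0,0,-0.029],[0,0,-0.029]], hand=[1,1,1,1,1,1,1,1])

```text
time: 16.6
eef_pos: [458.9, -208.4, 53.0]
ee_rot: [0.888, 0.459, -0.0, 0.001]
force: [-0.4, 0.1, 0.2]
gripper_width: 0.2
```

```bash
python3 loop.py 2>/dev/null; python3 look.py pics/l6.png
```

```text
[ 458.9 -208.4   53. ] [-0.4  0.1  0.2] 16.6
135 (468.0526123046875, -200.61865234375) 66.75538635253906 73.90147399902344 55.366214752197266
stand [ -87.7 -107.7] r 138.9 swing -0.683
[ 458.7 -208.5   53. ] [ 0.5 -0.4 -0.2] 16.65
scene 148 116 2.65
side 196 240 2.65
wrist 223 154 1.325
```

View pics/l6.png

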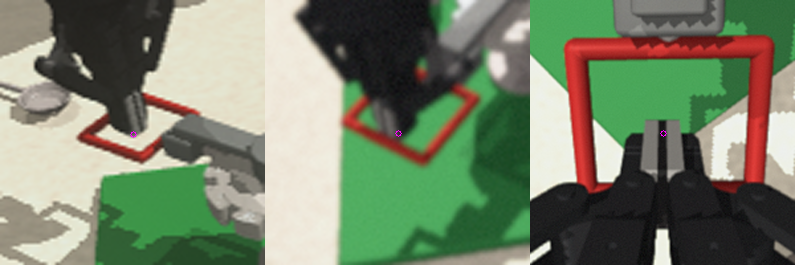

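Call:
move_arm(travel=[[0.008,0.011,0],[0.008,0.011,0],[0.008,0.011,0.1],[0.008,0.011,0.25],[0.008,0.011,0.4],[-0.1,-0.2,0.55],[-0.2,-0.35,0.6],[-0.3,-0.5,0.6],[-0.3,-0.5,0.6],[-0.3,-0.5,0.6]], angular=[[0,0,0],[0,0,0],[0,0,0],[0,0,0],[0,0,0],[0,0,0],[0,0,0],[0,0,0],[0,0,0],[0,0,0]], hand=[1,1,1,1,1,1,1,1,1,1])

```text
time: 18.05
eef_pos: [368.9, -357.1, 232.8]
ee_rot: [0.889, 0.459, 0.0, -0.0]
force: [0.3, -0.6, 1.2]
gripper_width: 0.2
```

```bash
python3 loop.py 2>/dev/null; python3 - <<'E'
from h import *
yaw,o=0.083,(546.5,-86);st=(102.85,122.57)
t=np.linspace(0,2*np.pi,60);k=[];A=-.698
for n,(x0,y0) in (("scene",(150,120)),("side",(200,140))):
    m=camera_model(n);im=cv2.resize(get_image(n)[:,:,::-1],None,fx=2,fy=2,interpolation=cv2.INTER_CUBIC)
    def dr(P,c): cv2.polylines(im,[np.array([(proj(m,S(yaw,o,q))+.5)*2 for q in P]).astype(np.int32)],True,c,1)
    dr([(st[0]+40*np.cos(a),st[1]+40*np.sin(a),50) for a in t],(255,0,0))
    dr([(st[0]+34*np.cos(a),st[1]+34*np.sin(a),160) for a in t],(0,255,255))
    c,s=np.cos(A),np.sin(A)
    dr([(c*a-s*b,s*a+c*b,100) for a,b in((-28,-164),(28,-164),(28,-114),(-28,-114))],(255,255,0))
    k.append(im[y0*2:(y0+200)*2,x0*2:(x0+200)*2])
cv2.imwrite("pics/f1.png",np.hstack([k[0],k[1][:, :400]]))
E
```

```text
[ 368.9 -357.1  232.8] [ 0.3 -0.6  1.2] 18.05
187 (468.39935302734375, -200.052978515625) 66.91273498535156 74.27569580078125 55.84880828857422
stand [ -87.3 -107.2] r 138.2 swing -0.683
```

View pics/f1.png

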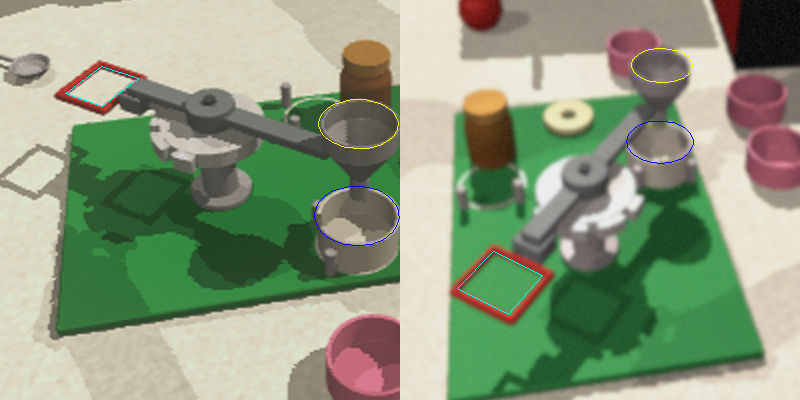

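```bash
python3 -c "
from workcell import env
print(env.job_done())"
```

```text
the job is handed in; nothing more can be done
None
```

The job is handed in at about 18 s of the 54 s allowed, and my last checks found everything in place. The hand-in itself reports no verdict.

- **Dish:** I pushed the white dish along the far lane (stand +x side) until it sat against both stop pins. The last 3.6 mm commanded gave only 0.2 mm of motion, at 7 N. The predicted outline of the seated dish then matched both the scene and side pictures.
- **Plunger and arm:** I hooked the red loop with shut fingers and pulled the plunger about 11 mm, clear of its notch. I then swung the arm to the far notch and let the plunger go.
- **Final state:** The loop centre is back at 138–139 mm from the pivot, which is home. The swing measures -0.68 to -0.69 rad against the notch at -0.698, and the funnel is over the dish. The gripper is clear of everything, and the jar and apple ring look unmoved.

**One disagreement:** The visible fingertips sit about 31 mm above the reported TCP. Because of this, my first push passed over the dish without touching it. I measured the offset, allowed for it, and pushed again.

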